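# Test the glue syringes and reject the stuck ones

### The job

Check the four glue syringes lying in the wooden rack: push every plunger in gently as far as it will glide. Leave those that go fully home lying in the rack, plunger home; do not force any that bind on the way, but lift those syringes out and lay them in the steel reject tray. Leave the other things on the table alone.

Things in the scene. Friction and masses are not known exactly. Their poses are not given: they have to be found in the camera images.
- barrel_a (a point): Centre of the barrel of syringe a, on its axis. Four look-alike loose glue syringes of 70 to 115 g, a to d, in any order. x runs from plunger to nozzle. Clear barrel 30 mm diameter, 110 mm long (x -55 to +55 mm), nozzle 9 mm thick to x +77 mm, finger flange 54 x 28 x 4 mm at x -59 to -55 mm. Grip it across the barrel's middle.
- barrel_b (a point): The same point and axes of syringe b, built like syringe a.
- barrel_c (a point): The same point and axes of syringe c, built like syringe a.
- barrel_d (a point): The same point and axes of syringe d, built like syringe a.
- thumb_a (a point): Centre of the outer face of the thumb disc on syringe a's plunger: white disc, 34 mm diameter, 4 mm thick, square to the syringe's x. Fully out it is at x -121 mm from the barrel's centre, fully home (hard stop, 50 mm stroke) at x -71 mm, where it stands 8 mm clear of the flange. It starts 0 to 8 mm in and stays where it is left.
- thumb_b (a point): The same point of syringe b. All four plungers: a good one glides all the way home at 3 to 5 N. One stuck by dried glue glides like that at first, then stops dead 15 mm or more before home and must not be forced; about 10 N is a fair limit for the test. Nothing outside shows which ones stick, or how many.
- thumb_c (a point): The same point of syringe c; see thumb_a and thumb_b.
- thumb_d (a point): The same point of syringe d; see thumb_a and thumb_b.
- rack: Fixed wooden rack 150 x 310 x 15 mm; origin under its centre, x along the syringes (plungers at -x, nearest the robot). Two combs, 15 mm thick at x -45.5 and +40.5 mm, 60 mm high, have open-topped slots 34 mm wide at y -112.5, -37.5, 37.5, 112.5 mm. Barrel centres at z 50, x about 0; a push to +x slides a syringe up to 5 mm until its flange stops on the front comb (barrel centre x +2 mm).
- tray: Reject tray, plain steel, fixed, open-topped, 260 (x) x 180 (y) x 36 mm, walls and floor 4 mm thick; origin under its centre. It stands to the left or right of the rack and starts empty; it holds several syringes side by side lying along x.
- paint_box: Closed box 202 x 132 x 56 mm on the other side of the rack from the tray; leave it alone. Origin under its centre.
- glue_bottle: White bottle, 48 mm diameter, 130 mm tall, behind the rack; leave it alone. Origin under its centre.
- jar: Glass jar, 70 mm diameter, 85 mm tall, behind the rack; leave it alone. Origin under its centre.
- wax_dish: Clay dish, 110 mm diameter, 60 mm tall, behind the rack; leave it alone. Origin under its centre.
Things that resemble listed ones, but are neither listed nor needed, are in the scene too. What is shaped like the part that bears barrel_d but green or yellow is not meant.

How it is judged:
At the end, for the whole second after the job is handed in: Every syringe is at rest: either in a rack slot (10 mm along, 6 mm in height, 6 degrees) with its plunger within 3 mm of home, or in the tray (12 to 45 mm up) with its plunger over 12 mm in but over 12 mm short of home; all that can go home are home (linear speed of each of syringe_a, syringe_b, syringe_c, syringe_d below 0.02 m/s and ((x of thumb_a in the frame of barrel_a above -0.074 m and x of barrel_a in the frame of rack between -0.01 and 0.01 m and z of barrel_a in the frame of rack between 0.044 and 0.056 m and y of barrel_a in the frame of rack between -0.13 and 0.13 m and angle between the x axis of barrel_a and the x axis of rack, either way round below 0.1 rad) or (x of thumb_a in the frame of barrel_a between -0.109 and -0.083 m and x of barrel_a in the frame of tray between -0.13 and 0.13 m and y of barrel_a in the frame of tray between -0.09 and 0.09 m and z of barrel_a in the frame of tray between 0.012 and 0.045 m)) and ((x of thumb_b in the frame of barrel_b above -0.074 m and x of barrel_b in the frame of rack between -0.01 and 0.01 m and z of barrel_b in the frame of rack between 0.044 and 0.056 m and y of barrel_b in the frame of rack between -0.13 and 0.13 m and angle between the x axis of barrel_b and the x axis of rack, either way round below 0.1 rad) or (x of thumb_b in the frame of barrel_b between -0.109 and -0.083 m and x of barrel_b in the frame of tray between -0.13 and 0.13 m and y of barrel_b in the frame of tray between -0.09 and 0.09 m and z of barrel_b in the frame of tray between 0.012 and 0.045 m)) and ((x of thumb_c in the frame of barrel_c above -0.074 m and x of barrel_c in the frame of rack between -0.01 and 0.01 m and z of barrel_c in the frame of rack between 0.044 and 0.056 m and y of barrel_c in the frame of rack between -0.13 and 0.13 m and angle between the x axis of barrel_c and the x axis of rack, either way round below 0.1 rad) or (x of thumb_c in the frame of barrel_c between -0.109 and -0.083 m and x of barrel_c in the frame of tray between -0.13 and 0.13 m and y of barrel_c in the frame of tray between -0.09 and 0.09 m and z of barrel_c in the frame of tray between 0.012 and 0.045 m)) and ((x of thumb_d in the frame of barrel_d above -0.074 m and x of barrel_d in the frame of rack between -0.01 and 0.01 m and z of barrel_d in the frame of rack between 0.044 and 0.056 m and y of barrel_d in the frame of rack between -0.13 and 0.13 m and angle between the x axis of barrel_d and the x axis of rack, either way round below 0.1 rad) or (x of thumb_d in the frame of barrel_d between -0.109 and -0.083 m and x of barrel_d in the frame of tray between -0.13 and 0.13 m and y of barrel_d in the frame of tray between -0.09 and 0.09 m and z of barrel_d in the frame of tray between 0.012 and 0.045 m)) and ((x of thumb_a in the frame of barrel_a above -0.074 m and x of thumb_b in the frame of barrel_b above -0.074 m) or (x of thumb_a in the frame of barrel_a above -0.074 m and x of thumb_c in the frame of barrel_c above -0.074 m) or (x of thumb_a in the frame of barrel_a above -0.074 m and x of thumb_d in the frame of barrel_d above -0.074 m) or (x of thumb_b in the frame of barrel_b above -0.074 m and x of thumb_c in the frame of barrel_c above -0.074 m) or (x of thumb_b in the frame of barrel_b above -0.074 m and x of thumb_d in the frame of barrel_d above -0.074 m) or (x of thumb_c in the frame of barrel_c above -0.074 m and x of thumb_d in the frame of barrel_d above -0.074 m))); the robot touches nothing.
It fails at once if a plunger is forced: the fingers press on it with over 50 N (contact force between the fingers and plunger_a above 50 N or contact force between the fingers and plunger_b above 50 N or contact force between the fingers and plunger_c above 50 N or contact force between the fingers and plunger_d above 50 N).
It fails at once if a bystander (box, bottle, jar, dish) is moved more than 30 mm or tipped (distance of any of paint_box, glue_bottle, jar, wax_dish from where it was at the start of the episode above 0.03 m or angle between any of paint_box, glue_bottle, jar, wax_dish's own z axis and vertical above 0.4 rad).
It also fails if it takes over 72 s, if anything falls off the work surface, if the arm or the gripper's body presses on something with over 40 N, if the wrist force passes 120 N, or if a joint passes its speed limit or range.

### The arm

A 6-joint arm with a two-finger parallel gripper is mounted at the origin on the work surface. World frame = base frame: x ahead of the robot, y to its left, z up, the work surface at z = 0. Lengths are in m, angles in rad, forces in N, time in s.
With the tool pointing down it reaches from about 0.35 to 0.975 m from the base axis. Payload 4.9 kg.
Tool frame: the origin (TCP) lies between the finger pads; the fingertips stand 19 mm ahead of it and the grasp point (between the pads) is the TCP; z points along the fingers, y is the direction in which the jaws open and shut (so a half turn about z gives the same grasp; the last joint's range is limited). The gripper opens to 85 mm and grips with 20 to 120 N. Pads are 22 mm wide; open, the fingers measure 114 mm over their backs; the gripper's body (76 mm by 85 mm) begins 54 mm behind the grasp point. The pads swing forward as they close: fully open they stand 13 mm farther back than shut.
Start: joints at [1.063, 0.053, 1.613, -0, 1.476, -0.119], TCP at [0.237, 0.578, 0.25] pointing down, gripper open.
Joint ranges: [-3.01, 3.01], [-1.01, 2.22], [0.06, 2.58], [-1.02, 4.17], [0.09, 2.62], [-3.14, 3.14]. Speed limits (rad/s): [2.57, 2.57, 3.14, 3.14, 3.14, 3.14].

### API

Orientations are given as a unit quaternion [w, x, y, z].
In Python, from plant import state, grab_frame, calibration, job_done gives the robot as it stands. The module is installed in compiled form; this text tells all that it offers.
- The arm moves only by the tool servo_tool, never from a script. Its argument "deltas" is a list that holds one entry, the list of rows, each a list of 5 numbers: the finger opening in mm, from 0 to 85.4, then the shift along the world's x, y, z in mm, then the turn about the world's z in units of 6 degrees (1.0 is 6 degrees). A call has 1 to 5 rows; each row is the pose to reach, as a shift and turn from the pose commanded when the call began; what a row does not reach only later rows make up. A row lasts 1/8 s, in which the tool goes at most 62.5 mm and 10.7 degrees, less where a joint would pass 70% of its speed; a pose out of reach is approached as far as the arm can. A call with a gripper value outside its range is refused whole. The fingers move at their own pace and stop on an object; the grip force is fixed at half the most. Time passes only in rows, so rows that repeat a pose let the fingers close. It gives the time, the measured TCP pose, the force and the opening at its end, in the units of the state.
- state(): the state, without advancing time (a new reading comes with each control period).
- grab_frame(name): name is "side" or "top"; returns the picture (400x640x3 uint8, red, green, blue); there is no depth.
- calibration(name): a dict with "intrinsics" (3x3 intrinsics, pixels), "k1" (the pictures are not rectified: a ray, as slopes to the right and down, at radius r is drawn at 1 + k1 r^2 times it, then the intrinsics apply), "world_from_camera" (4x4, takes a point from camera to world coordinates). Camera axes: x right, y down, z forward; pixel columns grow to the right and rows downward; lengths in m; the calibration is good to about 2 mm. A picture is of the moment at which its call begins. calibration takes no time and is no camera call.
- job_done(): hands the job in, once; it reports no verdict.
The state is a dict: "time": time; "joint_pos": joint angles; "joint_vel": joint speeds; "joint_efforts": joint torques, N m; "tool_pos": TCP position; "tool_rot": TCP orientation; "contact_force": force on the tool from outside, world axes, zero at the start; "ft_torque": the same for the moment, N m; "gripper_width": opening from 0.0 (shut) to 1.0 (fully open).
Only numpy, scipy, OpenCV 4.12 (cv2) and the standard library are available. Lean on these libraries where they do the work, as an engineer would, in place of code of your own. Each camera call takes 0.05 s, during which the arm holds its last target.

## Working session

There is one attempt and no reset: what is moved stays moved. The work goes in short steps, Python scripts to look and compute and a tool call to move; the robot and the scene stay as the last step left them, time stands still between calls to the robot, and variables do not carry over. Pictures are saved under pics/ and viewed, and the job is handed in when it is done.

Besides the shell and the picture viewer there is one more tool, called after ">>>" in YAML: its name, and indented under it one key for each argument. servo_tool: Moves the arm, as the interface text tells. Its arguments: {"type":"object","properties":{"deltas":{"type":"array","items":{"type":"array","items":{"type":"array","items":{"type":"number"}}}}},"required":["deltas"]}

```bash
mkdir -p pics; python3 - <<'E'
from plant import *
import cv2
for n in("top","side"):
    cv2.imwrite(f"pics/{n}0.png",grab_frame(n)[:,:,::-1]); c=calibration(n); print(n,c)
print(state())
E
```

```text
top {'intrinsics': array([[424.4091207 ,   0.        , 316.29557908],
       [  0.        , 424.4091207 , 203.93216303],
       [  0.        ,   0.        ,   1.        ]]), 'k1': -0.10995142906958456, 'world_from_camera': array([[ 0.00246163, -0.98737364,  0.1583895 ,  0.3174008 ],
       [-0.99997829, -0.00146242,  0.00642478, -0.1161497 ],
       [-0.00611202, -0.15840188, -0.98735581,  1.22802712],
       [ 0.        ,  0.        ,  0.        ,  1.        ]])}
side {'intrinsics': array([[388.41605383,   0.        , 325.10412994],
       [  0.        , 388.41605383, 202.31673505],
       [  0.        ,   0.        ,   1.        ]]), 'k1': 0.005969283725848882, 'world_from_camera': array([[ 0.73601595, -0.33854256,  0.58623328, -0.26430962],
       [-0.67687717, -0.38191118,  0.62927032, -0.90270538],
       [ 0.01085427, -0.85996092, -0.51024445,  0.72974773],
       [ 0.        ,  0.        ,  0.        ,  1.        ]])}
{'time': 0.1, 'joint_pos': array([ 1.06302427e+00,  5.33527851e-02,  1.61415755e+00, -1.49954994e-06,
        1.47597508e+00, -1.18999351e-01]), 'joint_vel': array([ 0.00037797, -0.0007228 , -0.00406171,  0.00030757,  0.00090459,
       -0.00149141]), 'joint_efforts': array([ 1.27878036e-03, -3.94899881e+01, -3.71365857e+01,  2.34805259e-05,
        3.93164344e-03,  4.42233727e-06]), 'tool_pos': array([0.23665226, 0.57790041, 0.24914699]), 'tool_rot': array([-2.91041175e-04,  1.93164327e-01,  9.81165963e-01, -9.00516900e-04]), 'contact_force': array([ 0.51039351, -0.24931248, -0.09427018]), 'ft_torque': array([-0.03983398,  0.01600131, -0.0264709 ]), 'gripper_width': 1.0014534799447075}
```

View pics/top0.png

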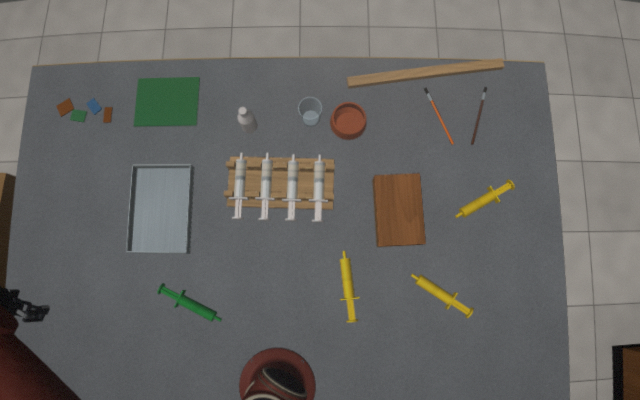

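View pics/side0.png

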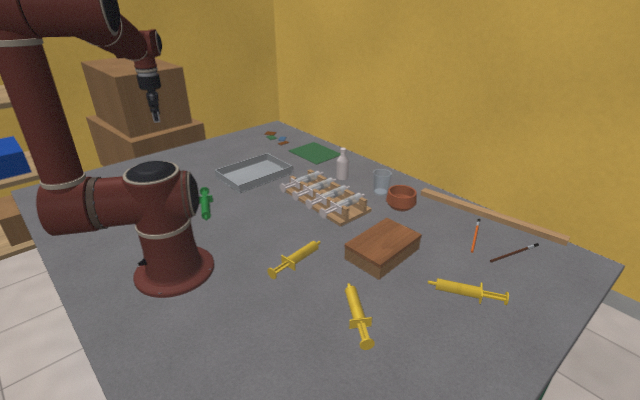

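The top view shows the white syringes in the rack at about columns 239, 266, 292 and 319, with thumbs near row 218. The tray is at (160,208), on the left (+y). The paint box is at (399,210). The green and yellow syringes are decoys.

```bash
cat > h.py <<'E'
import numpy as np,cv2
from plant import *
def cal(n):
    c=calibration(n);return c["intrinsics"],c["k1"],c["world_from_camera"]
def proj(n,P):
    K,k,T=cal(n);P=np.atleast_2d(P);q=(P-T[:3,3])@T[:3,:3];s=q[:,:2]/q[:,2:];r=(s**2).sum(1,keepdims=True)
    return (s*(1+k*r))@K[:2,:2].T+K[:2,2]
def unproj(n,uv,z):
    K,k,T=cal(n);uv=np.atleast_2d(np.array(uv,float))
    d=(uv-K[:2,2])/K[0,0];s=d.copy()
    for _ in range(20): s=d/(1+k*(s**2).sum(1,keepdims=True))
    r=np.c_[s,np.ones(len(s))]@T[:3,:3].T
    return T[:3,3]+r*((z-T[2,3])/r[:,2:])
def shot(n,f,box=None,sc=1):
    im=grab_frame(n)[:,:,::-1].copy();cv2.imwrite(f"pics/raw_{f}.png",im)
    if box: im=im[box[1]:box[3],box[0]:box[2]]
    cv2.imwrite(f"pics/{f}.png",cv2.resize(im,None,fx=sc,fy=sc,interpolation=cv2.INTER_CUBIC))
E
python3 - <<'E'
from h import *
im=cv2.imread("pics/top0.png")[145:230,215:345]
cv2.imwrite("pics/c1.png",cv2.resize(im,None,fx=6,fy=6,interpolation=cv2.INTER_CUBIC))
im=cv2.imread("pics/side0.png")[140:230,270:400]
cv2.imwrite("pics/c2.png",cv2.resize(im,None,fx=6,fy=6,interpolation=cv2.INTER_CUBIC))
im=cv2.imread("pics/top0.png")[155:260,120:200]
cv2.imwrite("pics/c3.png",cv2.resize(im,None,fx=5,fy=5,interpolation=cv2.INTER_CUBIC))
E
```

```text
(no output)
```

View pics/c1.png

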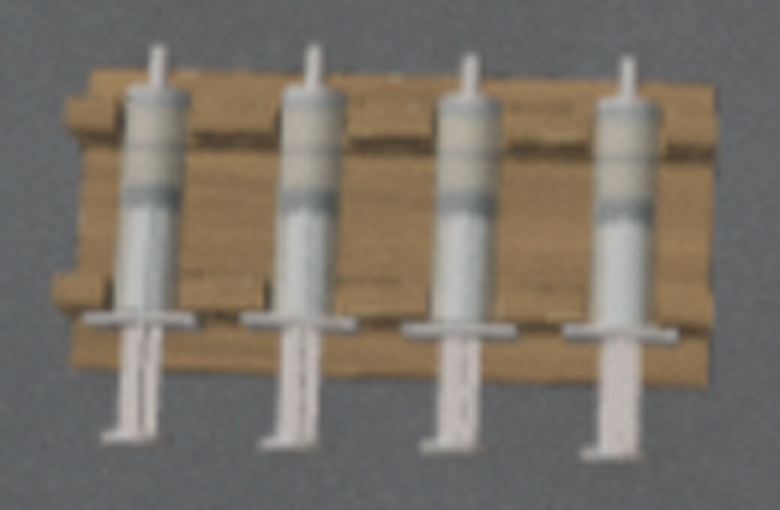

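View pics/c2.png

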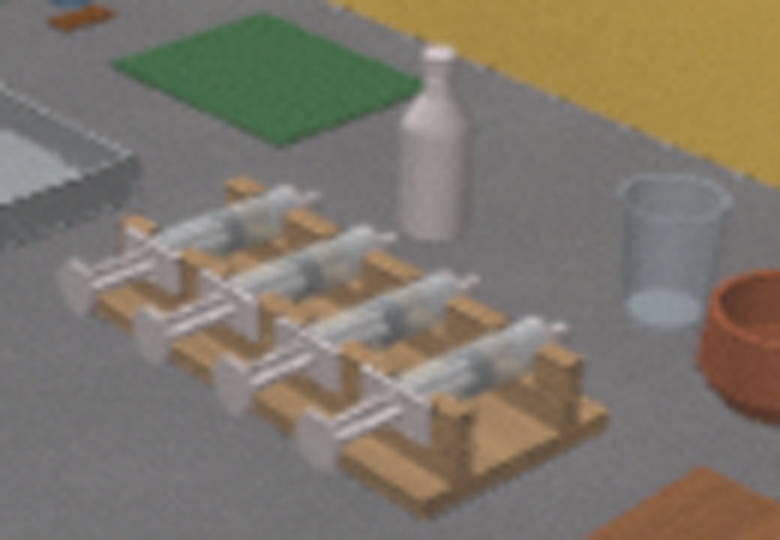

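View pics/c3.png

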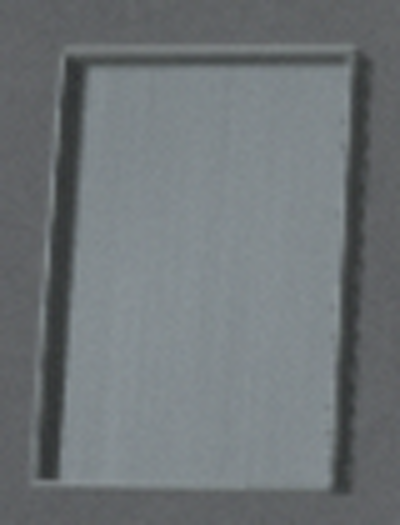

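```bash
python3 - <<'E'
from h import *
np.set_printoptions(precision=4,suppress=True)
o=np.array([215,145]);f=lambda L,z:unproj("top",np.array(L)/6+o,z)
R=f([(90,70),(715,86),(708,386),(71,369)],.015)
print("rack corners",R,R.mean(0)); print("sides",np.linalg.norm(np.diff(np.r_[R,R[:1]],axis=0),axis=1))
for a,b in((0,1),(3,2)): d=R[b]-R[a];print("yaw",np.degrees(np.arctan2(d[0],-d[1])))
N=f([(160,47),(315,47),(471,57),(628,58)],.052);F=f([(141,320),(299,321),(460,330),(620,333)],.064);T=f([(130,437),(290,445),(450,447),(612,455)],.067)
for i in range(4):
    d=(N-F)[i];print(N[i],F[i],T[i],"len",np.linalg.norm(d[:2]),"yaw",np.degrees(np.arctan2(d[1],d[0])))
t=unproj("top",np.array([(67,47),(355,47),(345,490),(33,483)])/5+[120,155],.036)
print("tray",t,t.mean(0),np.linalg.norm(np.diff(np.r_[t,t[:1]],axis=0),axis=1))
# side discs centre estimate
d=unproj("side",np.array([(78,287),(155,333),(234,382),(317,440)])/6+[270,140],.05);print("side thumbs",d)
E
```

```text
rack corners [[ 0.6538  0.1483  0.015 ]
 [ 0.6452 -0.1606  0.015 ]
 [ 0.4963 -0.1566  0.015 ]
 [ 0.504   0.1521  0.015 ]] [ 0.5748 -0.0042  0.015 ]
sides [0.3091 0.149  0.3087 0.1498]
yaw -1.581690375638062
yaw -1.4434031343235085
[0.6548 0.1068 0.052 ] [0.5197 0.1091 0.064 ] [0.4643 0.1119 0.067 ] len 0.1351192768364666 yaw -0.9778677073989728
[0.6545 0.0321 0.052 ] [0.5193 0.0351 0.064 ] [0.4608 0.0376 0.067 ] len 0.1352863116268424 yaw -1.272693091281595
[ 0.6495 -0.0428  0.052 ] [ 0.5151 -0.04    0.064 ] [ 0.4601 -0.0362  0.067 ] len 0.13436480248546456 yaw -1.205720526743211
[ 0.649  -0.1178  0.052 ] [ 0.5138 -0.1142  0.064 ] [ 0.4565 -0.1107  0.067 ] len 0.13520684065563013 yaw -1.517598466241126
tray [[0.6265 0.4338 0.036 ]
 [0.6252 0.2584 0.036 ]
 [0.3674 0.2516 0.036 ]
 [0.3692 0.436  0.036 ]] [0.4971 0.3449 0.036 ] [0.1754 0.2579 0.1844 0.2573]
side thumbs [[ 0.4718  0.1139  0.05  ]
 [ 0.4713  0.0388  0.05  ]
 [ 0.4695 -0.0346  0.05  ]
 [ 0.4633 -0.1115  0.05  ]]
```

>>> servo_tool:
  deltas:
    - [[0,40,-60,-10,1],[0,75,-115,-25,2],[0,105,-170,-40,3],[0,125,-220,-60,3.5],[0,135,-270,-80,3.5]]

```text
time: 0.72
tool_pos: [0.3719, 0.3096, 0.1709]
tool_rot: [0.0, 0.011, 1.0, 0.0]
contact_force: [1.1, 0.1, 0.3]
gripper_width: -0.001
```

>>> servo_tool:
  deltas:
    - [[0,30,-60,-30,0],[0,50,-120,-60,0],[0,53,-180,-90,0],[0,53,-198,-119,0],[0,53,-198,-119,0]]

```text
time: 1.35
tool_pos: [0.421, 0.1111, 0.0488]
tool_rot: [-0.004, 0.013, 1.0, -0.0]
contact_force: [0.3, 0.2, -0.4]
gripper_width: 0.002
```

```bash
python3 - <<'E'
from h import *
shot("top","t1",(205,145,345,245),5);shot("side","s1",(230,110,390,230),5);print(state()["tool_pos"],state()["time"],state()["contact_force"])
E
```

```text
[0.42396442 0.11328868 0.05226007] 1.45 [-0.1597183  -0.04595603  0.46231593]
```

View pics/t1.png

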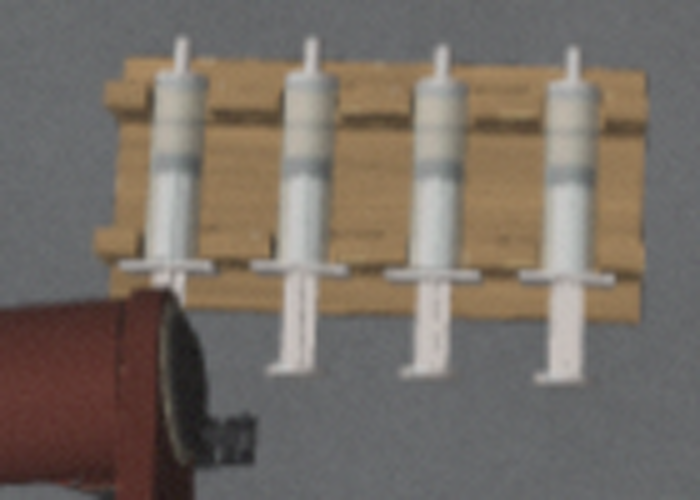

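View pics/s1.png

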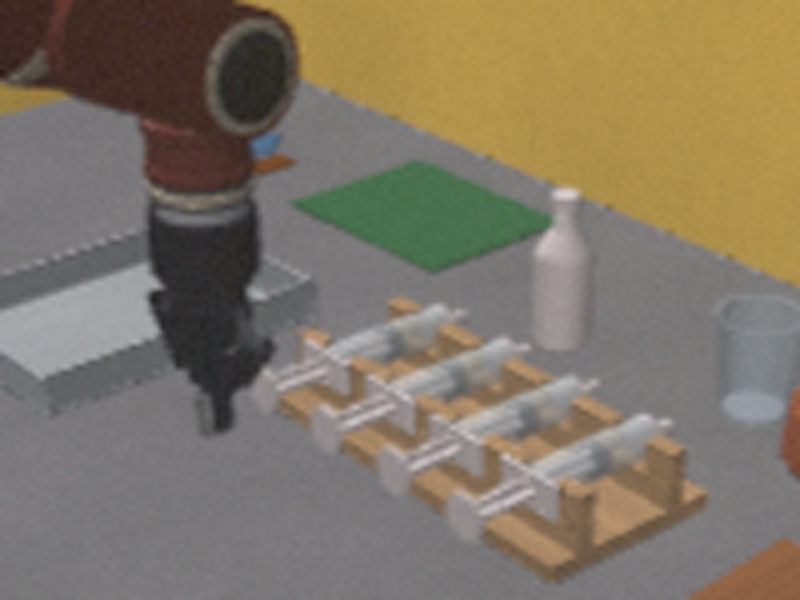

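>>> servo_tool:
  deltas:
    - [[0,6,-1,0,0],[0,11,-1,0,0],[0,15,-1,0,0],[0,18,-1,0,0],[0,20,-1,0,0]]

```text
time: 2.08
tool_pos: [0.4444, 0.1125, 0.0525]
tool_rot: [-0.0, 0.011, 1.0, -0.0]
contact_force: [-0.1, -1.2, 0.9]
gripper_width: 0.002
```

>>> servo_tool:
  deltas:
    - [[0,1.5,0,0,0],[0,3,0,0,0]]

```text
time: 2.33
tool_pos: [0.4472, 0.1124, 0.0524]
tool_rot: [-0.0, 0.011, 1.0, 0.0]
contact_force: [-0.2, -0.4, 0.9]
gripper_width: 0.002
```

>>> servo_tool:
  deltas:
    - [[0,1.5,0,0,0],[0,3,0,0,0]]

```text
time: 2.58
tool_pos: [0.4502, 0.1124, 0.0525]
tool_rot: [-0.0, 0.011, 1.0, -0.0]
contact_force: [0.5, 0.4, -0.6]
gripper_width: -0.001
```

>>> servo_tool:
  deltas:
    - [[0,1.5,0,0,0],[0,3,0,0,0],[0,4,0,0,0]]

```text
time: 2.95
tool_pos: [0.4542, 0.1124, 0.0525]
tool_rot: [-0.0, 0.011, 1.0, -0.0]
contact_force: [-1.3, 0.8, 0.0]
gripper_width: 0.003
```

>>> servo_tool:
  deltas:
    - [[0,1.5,0,0,0],[0,3,0,0,0]]

```text
time: 3.2
tool_pos: [0.4572, 0.1124, 0.0525]
tool_rot: [-0.0, 0.011, 1.0, -0.0]
contact_force: [-0.3, -0.7, 0.6]
gripper_width: 0.002
```

>>> servo_tool:
  deltas:
    - [[0,1.5,0,0,0],[0,3,0,0,0]]

```text
time: 3.45
tool_pos: [0.4596, 0.1124, 0.0522]
tool_rot: [-0.001, 0.011, 1.0, -0.0]
contact_force: [-4.4, 0.6, 1.2]
gripper_width: -0.004
```

>>> servo_tool:
  deltas:
    - [[0,1.5,0,0,0],[0,3,0,0,0]]

```text
time: 3.7
tool_pos: [0.463, 0.1124, 0.0524]
tool_rot: [-0.0, 0.011, 1.0, -0.0]
contact_force: [-3.6, 1.1, 1.5]
gripper_width: 0.001
```

>>> servo_tool:
  deltas:
    - [[0,1.2,0,0,0],[0,2.5,0,0,0]]

```text
time: 3.95
tool_pos: [0.4656, 0.1123, 0.0524]
tool_rot: [-0.0, 0.011, 1.0, -0.0]
contact_force: [-3.9, -0.0, 2.1]
gripper_width: 0.005
```

>>> servo_tool:
  deltas:
    - [[0,1.2,0,0,0],[0,2.5,0,0,0]]

```text
time: 4.2
tool_pos: [0.4682, 0.1123, 0.0524]
tool_rot: [-0.0, 0.011, 1.0, -0.0]
contact_force: [-3.1, -0.6, 0.8]
gripper_width: -0.001
```

>>> servo_tool:
  deltas:
    - [[0,1.2,0,0,0],[0,2.5,0,0,0]]

```text
time: 4.45
tool_pos: [0.4707, 0.1123, 0.0524]
tool_rot: [-0.0, 0.011, 1.0, -0.0]
contact_force: [-3.2, -1.4, 0.8]
gripper_width: -0.001
```

>>> servo_tool:
  deltas:
    - [[0,1.2,0,0,0],[0,2.5,0,0,0]]

```text
time: 4.7
tool_pos: [0.4732, 0.1123, 0.0525]
tool_rot: [-0.0, 0.011, 1.0, -0.0]
contact_force: [-3.8, -1.3, 0.2]
gripper_width: 0.002
```

>>> servo_tool:
  deltas:
    - [[0,1.2,0,0,0],[0,2.5,0,0,0]]

```text
time: 4.95
tool_pos: [0.4757, 0.1123, 0.0525]
tool_rot: [-0.0, 0.011, 1.0, -0.0]
contact_force: [-3.8, -2.3, 0.5]
gripper_width: -0.002
```

>>> servo_tool:
  deltas:
    - [[0,1.2,0,0,0],[0,2.5,0,0,0]]

```text
time: 5.2
tool_pos: [0.4783, 0.1123, 0.0525]
tool_rot: [-0.0, 0.011, 1.0, -0.0]
contact_force: [-3.8, -2.8, -0.4]
gripper_width: 0.002
```

>>> servo_tool:
  deltas:
    - [[0,1.2,-0.2,0,0],[0,2.5,-0.4,0,0]]

```text
time: 5.45
tool_pos: [0.4807, 0.1121, 0.0525]
tool_rot: [-0.0, 0.011, 1.0, 0.0]
contact_force: [-3.5, -0.4, -0.5]
gripper_width: 0.003
```

>>> servo_tool:
  deltas:
    - [[0,1.2,0,0,0],[0,2.5,0,0,0]]

```text
time: 5.7
tool_pos: [0.4833, 0.1121, 0.0525]
tool_rot: [0.0, 0.011, 1.0, 0.0]
contact_force: [-3.4, -0.6, 0.3]
gripper_width: 0.003
```

>>> servo_tool:
  deltas:
    - [[0,1.2,-0.1,0,0],[0,2.5,-0.2,0,0]]

```text
time: 5.95
tool_pos: [0.4857, 0.1119, 0.0525]
tool_rot: [-0.0, 0.011, 1.0, 0.0]
contact_force: [-3.2, -0.4, 0.2]
gripper_width: -0.0
```

>>> servo_tool:
  deltas:
    - [[0,1.2,-0.1,0,0],[0,2.5,-0.2,0,0]]

```text
time: 6.2
tool_pos: [0.4883, 0.1118, 0.0525]
tool_rot: [0.0, 0.011, 1.0, 0.0]
contact_force: [-3.2, 0.6, 0.2]
gripper_width: 0.002
```

>>> servo_tool:
  deltas:
    - [[0,1.2,-0.1,0,0],[0,2.5,-0.2,0,0]]

```text
time: 6.45
tool_pos: [0.4908, 0.1116, 0.0525]
tool_rot: [0.0, 0.011, 1.0, 0.0]
contact_force: [-3.7, 1.4, -0.8]
gripper_width: -0.004
```

>>> servo_tool:
  deltas:
    - [[0,1.2,0,0,0],[0,2.5,0,0,0]]

```text
time: 6.7
tool_pos: [0.4933, 0.1115, 0.0525]
tool_rot: [0.0, 0.011, 1.0, 0.0]
contact_force: [-3.7, 2.0, 0.0]
gripper_width: 0.002
```

>>> servo_tool:
  deltas:
    - [[0,1.2,0,0,0],[0,2.5,0,0,0]]

```text
time: 6.95
tool_pos: [0.4958, 0.1114, 0.0525]
tool_rot: [-0.0, 0.011, 1.0, 0.0]
contact_force: [-2.8, 1.7, 0.0]
gripper_width: 0.001
```

>>> servo_tool:
  deltas:
    - [[0,1.2,0,0,0],[0,2.5,0,0,0]]

```text
time: 7.2
tool_pos: [0.4983, 0.1114, 0.0525]
tool_rot: [-0.0, 0.011, 1.0, -0.0]
contact_force: [-3.2, 2.6, 0.0]
gripper_width: -0.0
```

>>> servo_tool:
  deltas:
    - [[0,1.2,0,0,0],[0,2.5,0,0,0]]

```text
time: 7.45
tool_pos: [0.5008, 0.1113, 0.0525]
tool_rot: [0.0, 0.011, 1.0, -0.0]
contact_force: [-3.9, 0.7, 0.2]
gripper_width: -0.002
```

>>> servo_tool:
  deltas:
    - [[0,1.2,0,0,0],[0,2,0,0,0]]

```text
time: 7.7
tool_pos: [0.502, 0.1113, 0.0524]
tool_rot: [-0.001, 0.011, 1.0, -0.0]
contact_force: [-8.9, 1.3, 4.9]
gripper_width: -0.0
```

>>> servo_tool:
  deltas:
    - [[0,0.8,0,0,0],[0,0.8,0,0,0]]

```text
time: 7.95
tool_pos: [0.502, 0.1113, 0.0523]
tool_rot: [-0.002, 0.011, 1.0, -0.0]
contact_force: [-9.8, 1.1, 4.4]
gripper_width: -0.002
```

>>> servo_tool:
  deltas:
    - [[0,-50,0,0,0],[0,-65,-20,0,0],[0,-65,-75,0,0],[0,-60,-75,0,0],[0,-56,-75,0,0]]

```text
time: 8.57
tool_pos: [0.4489, 0.0361, 0.0533]
tool_rot: [0.001, 0.012, 1.0, -0.0]
contact_force: [0.4, -1.1, -0.1]
gripper_width: 0.002
```

>>> servo_tool:
  deltas:
    - [[0,2,0,0,0],[0,4,0,0,0],[0,6,0,0,0],[0,8,0,0,0]]

```text
time: 9.07
tool_pos: [0.4548, 0.0369, 0.0521]
tool_rot: [-0.001, 0.011, 1.0, 0.0]
contact_force: [-4.4, 1.2, 1.7]
gripper_width: -0.004
```

>>> servo_tool:
  deltas:
    - [[0,2,0,0,0],[0,4,-0.1,0,0]]

```text
time: 9.32
tool_pos: [0.4591, 0.0366, 0.0522]
tool_rot: [-0.001, 0.011, 1.0, 0.0]
contact_force: [-3.7, 2.0, 1.0]
gripper_width: 0.004
```

>>> servo_tool:
  deltas:
    - [[0,2,0,0,0],[0,4,-0.1,0,0]]

```text
time: 9.57
tool_pos: [0.4634, 0.0363, 0.0523]
tool_rot: [-0.0, 0.011, 1.0, 0.0]
contact_force: [-3.8, 2.4, 1.4]
gripper_width: -0.002
```

>>> servo_tool:
  deltas:
    - [[0,2,0,0,0],[0,4,0,0,0]]

```text
time: 9.82
tool_pos: [0.4674, 0.0362, 0.0524]
tool_rot: [-0.0, 0.011, 1.0, 0.0]
contact_force: [-4.3, 2.1, -0.1]
gripper_width: -0.001
```

>>> servo_tool:
  deltas:
    - [[0,2,0,0,0],[0,4,0,0,0]]

```text
time: 10.07
tool_pos: [0.4715, 0.0362, 0.0524]
tool_rot: [-0.0, 0.011, 1.0, -0.0]
contact_force: [-2.9, 2.2, 0.6]
gripper_width: 0.004
```

>>> servo_tool:
  deltas:
    - [[0,2,0,0,0],[0,4,0,0,0]]

```text
time: 10.32
tool_pos: [0.4755, 0.0361, 0.0524]
tool_rot: [-0.0, 0.011, 1.0, -0.0]
contact_force: [-3.5, 1.2, 0.1]
gripper_width: -0.002
```

>>> servo_tool:
  deltas:
    - [[0,2,0,0,0],[0,4,0,0,0]]

```text
time: 10.58
tool_pos: [0.4795, 0.0361, 0.0524]
tool_rot: [-0.0, 0.011, 1.0, -0.0]
contact_force: [-3.8, 0.7, -0.6]
gripper_width: 0.001
```

>>> servo_tool:
  deltas:
    - [[0,2,0,0,0],[0,4,0,0,0]]

```text
time: 10.82
tool_pos: [0.4799, 0.0364, 0.0518]
tool_rot: [-0.006, 0.011, 1.0, -0.0]
contact_force: [-22.7, 1.9, 13.2]
gripper_width: 0.0
```

>>> servo_tool:
  deltas:
    - [[0,-30,0,0,0],[0,-43,-20,0,0],[0,-43,-75,0,0],[0,-38,-75,0,0],[0,-36,-75,0,0]]

```text
time: 11.45
tool_pos: [0.4489, -0.0392, 0.0533]
tool_rot: [0.001, 0.012, 1.0, -0.0]
contact_force: [-0.1, 0.7, 0.9]
gripper_width: -0.0
```

>>> servo_tool:
  deltas:
    - [[0,2,0,0,0],[0,4,0,0,0],[0,6,0,0,0],[0,8,0,0,0]]

```text
time: 11.95
tool_pos: [0.455, -0.0383, 0.0522]
tool_rot: [-0.001, 0.011, 1.0, 0.0]
contact_force: [-4.1, 1.4, 1.5]
gripper_width: 0.0
```

>>> servo_tool:
  deltas:
    - [[0,2,0,0,0],[0,4,-0.1,0,0]]

```text
time: 12.2
tool_pos: [0.4591, -0.0386, 0.0522]
tool_rot: [-0.001, 0.011, 1.0, 0.0]
contact_force: [-3.2, 1.8, 1.9]
gripper_width: 0.002
```

>>> servo_tool:
  deltas:
    - [[0,1.5,0,0,0],[0,3,-0.1,0,0]]

```text
time: 12.45
tool_pos: [0.4623, -0.0388, 0.0523]
tool_rot: [-0.0, 0.011, 1.0, 0.0]
contact_force: [-3.6, 2.6, 1.0]
gripper_width: 0.001
```

>>> servo_tool:
  deltas:
    - [[0,1.5,0,0,0],[0,3,-0.1,0,0]]

```text
time: 12.7
tool_pos: [0.4654, -0.039, 0.0524]
tool_rot: [-0.0, 0.011, 1.0, 0.0]
contact_force: [-3.7, 3.0, 0.1]
gripper_width: -0.002
```

>>> servo_tool:
  deltas:
    - [[0,1.5,0,0,0],[0,3,0,0,0]]

```text
time: 12.95
tool_pos: [0.4684, -0.039, 0.0524]
tool_rot: [-0.0, 0.011, 1.0, 0.0]
contact_force: [-3.8, 1.9, -0.8]
gripper_width: 0.002
```

>>> servo_tool:
  deltas:
    - [[0,1.5,0,0,0],[0,3,0,0,0]]

```text
time: 13.2
tool_pos: [0.4715, -0.0391, 0.0524]
tool_rot: [-0.0, 0.011, 1.0, 0.0]
contact_force: [-2.7, 2.1, 0.6]
gripper_width: 0.001
```

>>> servo_tool:
  deltas:
    - [[0,1.5,0,0,0],[0,3,0,0,0]]

```text
time: 13.45
tool_pos: [0.4745, -0.0391, 0.0524]
tool_rot: [-0.0, 0.011, 1.0, -0.0]
contact_force: [-3.0, 2.7, -0.6]
gripper_width: 0.0
```

>>> servo_tool:
  deltas:
    - [[0,1.5,0,0,0],[0,3,0,0,0]]

```text
time: 13.7
tool_pos: [0.4775, -0.0391, 0.0524]
tool_rot: [-0.0, 0.011, 1.0, -0.0]
contact_force: [-3.6, 1.4, -0.3]
gripper_width: 0.001
```

>>> servo_tool:
  deltas:
    - [[0,1.5,0,0,0],[0,3,0,0,0]]

```text
time: 13.95
tool_pos: [0.4805, -0.0391, 0.0525]
tool_rot: [-0.0, 0.011, 1.0, -0.0]
contact_force: [-3.3, 2.2, -0.2]
gripper_width: -0.002
```

>>> servo_tool:
  deltas:
    - [[0,1.5,0,0,0],[0,3,0,0,0]]

```text
time: 14.2
tool_pos: [0.4835, -0.0391, 0.0525]
tool_rot: [-0.0, 0.011, 1.0, -0.0]
contact_force: [-3.6, 1.8, -0.4]
gripper_width: 0.003
```

>>> servo_tool:
  deltas:
    - [[0,2,0,0,0],[0,4,0,0,0]]

```text
time: 14.45
tool_pos: [0.4876, -0.0391, 0.0525]
tool_rot: [-0.0, 0.011, 1.0, -0.0]
contact_force: [-3.3, 0.6, -0.7]
gripper_width: 0.0
```

Past the stuck zone, so I can run closer to home.

>>> servo_tool:
  deltas:
    - [[0,2,0,0,0],[0,4,0,0,0],[0,6,0,0,0],[0,8,0,0,0]]

```text
time: 14.95
tool_pos: [0.4956, -0.0392, 0.0525]
tool_rot: [-0.0, 0.011, 1.0, -0.0]
contact_force: [-4.0, 1.8, -0.5]
gripper_width: 0.004
```

>>> servo_tool:
  deltas:
    - [[0,1.5,0,0,0],[0,3,0,0,0]]

```text
time: 15.2
tool_pos: [0.4977, -0.0393, 0.0523]
tool_rot: [-0.001, 0.011, 1.0, -0.0]
contact_force: [-9.9, 0.3, 3.5]
gripper_width: -0.001
```

>>> servo_tool:
  deltas:
    - [[0,-45,0,0,0],[0,-60,-20,0,0],[0,-60,-75,0,0],[0,-56,-75,0,0],[0,-54,-75,0,0]]

```text
time: 15.82
tool_pos: [0.4458, -0.1144, 0.0533]
tool_rot: [0.001, 0.012, 1.0, -0.0]
contact_force: [-0.2, 0.5, 1.1]
gripper_width: 0.001
```

>>> servo_tool:
  deltas:
    - [[0,2,0,0,0],[0,4,0,0,0],[0,6,0,0,0],[0,8,0,0,0]]

```text
time: 16.32
tool_pos: [0.4518, -0.1134, 0.0521]
tool_rot: [-0.001, 0.011, 1.0, 0.0]
contact_force: [-3.0, 0.4, 2.5]
gripper_width: 0.001
```

>>> servo_tool:
  deltas:
    - [[0,2,0,0,0],[0,4,-0.1,0,0]]

```text
time: 16.58
tool_pos: [0.4562, -0.1139, 0.0523]
tool_rot: [-0.0, 0.011, 1.0, 0.0]
contact_force: [-3.5, 1.8, 1.5]
gripper_width: 0.002
```

>>> servo_tool:
  deltas:
    - [[0,1.5,0,0,0],[0,3.5,-0.1,0,0]]

```text
time: 16.82
tool_pos: [0.4599, -0.1142, 0.0524]
tool_rot: [-0.0, 0.011, 1.0, 0.0]
contact_force: [-3.3, 2.7, 0.9]
gripper_width: 0.002
```

>>> servo_tool:
  deltas:
    - [[0,1.5,0,0,0],[0,3.5,0,0,0]]

```text
time: 17.08
tool_pos: [0.4614, -0.1138, 0.0518]
tool_rot: [-0.003, 0.011, 1.0, 0.001]
contact_force: [-14.5, 2.6, 6.9]
gripper_width: -0.003
```

>>> servo_tool:
  deltas:
    - [[0,-12,0,0,0],[0,-16,0,50,0],[0,20,0,100,0],[50,70,-1,90,0],[50,110,-2,80,0]]

```text
time: 17.7
tool_pos: [0.5768, -0.1172, 0.1348]
tool_rot: [0.003, 0.011, 1.0, -0.001]
contact_force: [0.0, 0.6, 0.7]
gripper_width: 0.42
```

```bash
python3 - <<'E'
from h import *
shot("side","s2",(230,110,390,230),5);print(state()["tool_pos"],state()["time"],state()["gripper_width"])
shot("top","t2",(205,145,345,245),5)
E
```

```text
[ 0.5789125  -0.11709014  0.13193499] 17.75 0.5088431718128065
```

View pics/s2.png

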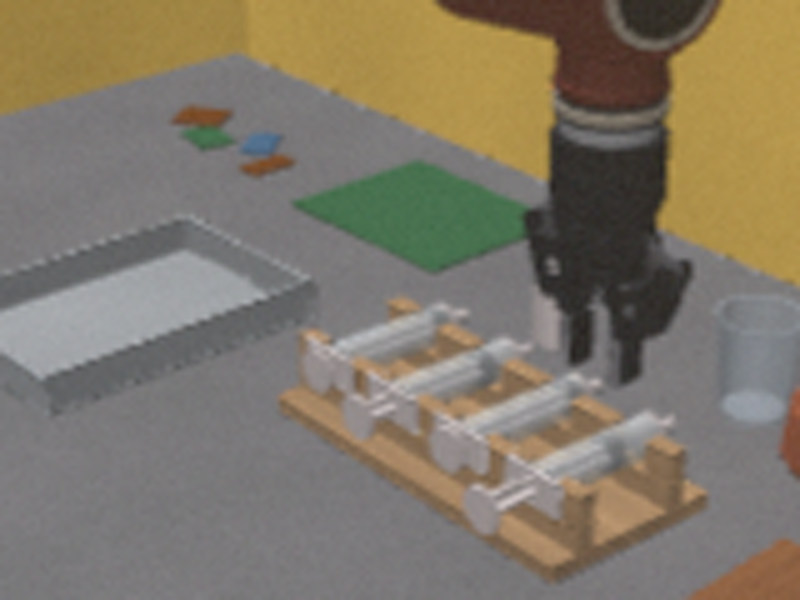

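View pics/t2.png

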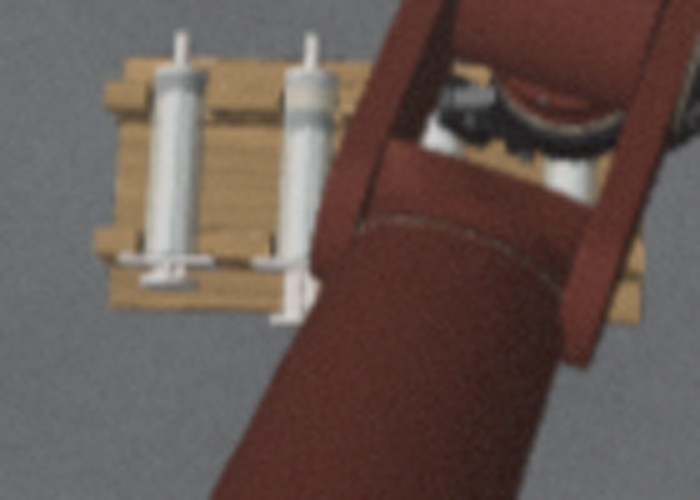

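The side view shows a and c home near their flanges, with b (360,415) and d (485,510) part way out. Next I'll descend onto d.

>>> servo_tool:
  deltas:
    - [[50,-5,0.5,-40,0],[50,-5,0.5,-70,0],[50,-5,0.5,-78,0],[20,-5,0.5,-78,0],[20,-5,0.5,-78,0]]

```text
time: 18.42
tool_pos: [0.5689, -0.1161, 0.0559]
tool_rot: [0.001, 0.011, 1.0, -0.0]
contact_force: [-2.1, 0.1, -1.7]
gripper_width: 0.328
```

>>> servo_tool:
  deltas:
    - [[20,0,0,0,0],[20,0,0,0,0]]

```text
time: 18.68
tool_pos: [0.5689, -0.1161, 0.0557]
tool_rot: [0.0, 0.011, 1.0, -0.0]
contact_force: [-4.2, -0.4, 4.5]
gripper_width: 0.33
```

>>> servo_tool:
  deltas:
    - [[20,0,0,20,0],[20,0,0,50,0],[20,0,10,90,0],[20,0,50,100,0],[20,0,100,100,0]]

```text
time: 19.3
tool_pos: [0.5706, -0.0155, 0.1586]
tool_rot: [0.004, 0.012, 1.0, -0.0]
contact_force: [-0.3, 0.9, -1.4]
gripper_width: 0.329
```

```bash
python3 - <<'E'
from h import *
shot("side","s3",(230,110,390,230),5);print(state()["tool_pos"],state()["time"],state()["gripper_width"])
E
```

```text
[ 0.56942354 -0.0097113   0.15735725] 19.35 0.3304798148714107
```

View pics/s3.png

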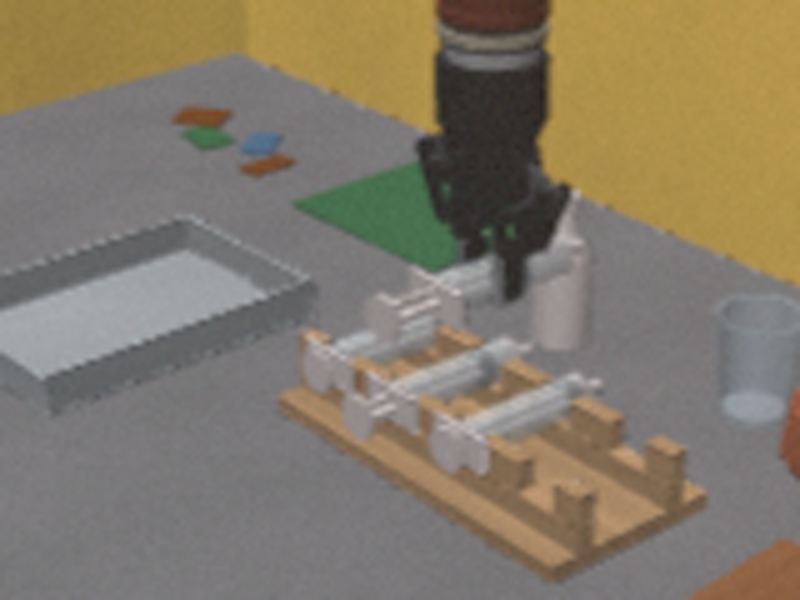

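>>> servo_tool:
  deltas:
    - [[20,-25,55,0,0],[20,-40,110,0,0],[20,-55,170,0,0],[20,-64,230,0,0],[20,-64,290,0,0]]

```text
time: 19.98
tool_pos: [0.5044, 0.2764, 0.1564]
tool_rot: [0.002, 0.011, 1.0, 0.001]
contact_force: [0.7, -0.5, -1.3]
gripper_width: 0.328
```

>>> servo_tool:
  deltas:
    - [[20,0,50,-20,0],[20,0,80,-50,0],[20,0,92,-80,0],[20,0,95,-95,0],[20,0,95,-105,0]]

```text
time: 20.6
tool_pos: [0.5049, 0.3691, 0.0497]
tool_rot: [0.0, 0.011, 1.0, 0.0]
contact_force: [0.2, 0.2, -1.4]
gripper_width: 0.328
```

>>> servo_tool:
  deltas:
    - [[20,0,8,-10,0],[20,0,10,-17,0],[20,0,10,-20,0],[20,0,10,-20,0]]

```text
time: 21.1
tool_pos: [0.5045, 0.3791, 0.0296]
tool_rot: [0.0, 0.011, 1.0, -0.0]
contact_force: [0.8, -0.4, -0.7]
gripper_width: 0.332
```

>>> servo_tool:
  deltas:
    - [[20,0,0,-2,0],[20,0,0,-2,0]]

```text
time: 21.35
tool_pos: [0.5046, 0.3791, 0.0276]
tool_rot: [0.0, 0.011, 1.0, 0.0]
contact_force: [0.3, 0.2, -1.8]
gripper_width: 0.327
```

Clear of the floor by about 1 mm. Release and lift.

>>> servo_tool:
  deltas:
    - [[38,0,0,0,0],[42,0,0,0,0],[42,0,0,0,0],[42,0,0,30,0],[42,0,0,80,0]]

```text
time: 21.98
tool_pos: [0.5029, 0.3782, 0.1058]
tool_rot: [-0.002, 0.011, 1.0, -0.001]
contact_force: [1.2, 0.6, 0.4]
gripper_width: 0.493
```

>>> servo_tool:
  deltas:
    - [[42,20,-60,40,0],[42,40,-120,50,0],[42,55,-180,50,0],[42,65,-240,50,0],[50,68,-300,40,0]]

```text
time: 22.6
tool_pos: [0.573, 0.0856, 0.1501]
tool_rot: [0.002, 0.011, 1.0, 0.0]
contact_force: [0.3, 0.2, -0.4]
gripper_width: 0.585
```

```bash
python3 - <<'E'
from h import *
shot("side","s4",(200,110,360,230),5);print(state()["tool_pos"],state()["time"],state()["gripper_width"])
shot("top","t4",(115,145,345,265),3.4)
E
```

```text
[0.57224959 0.07904585 0.14794748] 22.65 0.5815958734332949
```

View pics/s4.png

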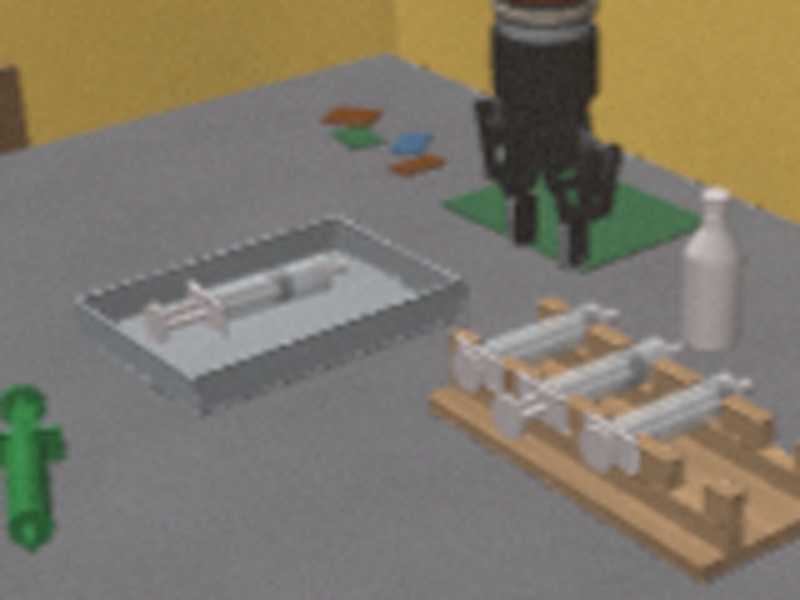

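View pics/t4.png

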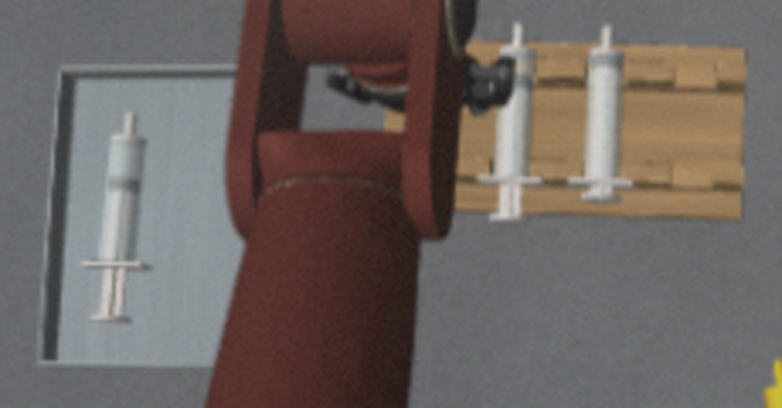

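>>> servo_tool:
  deltas:
    - [[50,1,-42,-10,0],[50,1,-45,-50,0],[50,1,-45,-80,0],[50,1,-45,-93,0],[50,1,-45,-93,0]]

```text
time: 23.32
tool_pos: [0.5724, 0.0432, 0.0551]
tool_rot: [-0.001, 0.011, 1.0, 0.0]
contact_force: [-0.0, 1.0, -0.5]
gripper_width: 0.589
```

>>> servo_tool:
  deltas:
    - [[20,0,0,0,0],[20,0,0,0,0],[20,0,0,0,0],[20,0,0,0,0]]

```text
time: 23.82
tool_pos: [0.5733, 0.0369, 0.0579]
tool_rot: [-0.0, 0.011, 1.0, -0.006]
contact_force: [-5.3, -20.3, 4.2]
gripper_width: 0.327
```

>>> servo_tool:
  deltas:
    - [[20,0,-4,0,0],[20,0,-7,0,0],[20,0,-7,0,0]]

```text
time: 24.2
tool_pos: [0.5733, 0.0362, 0.0579]
tool_rot: [0.0, 0.011, 1.0, 0.001]
contact_force: [-5.4, 0.9, 4.8]
gripper_width: 0.331
```

>>> servo_tool:
  deltas:
    - [[20,0,0,15,0],[20,0,0,40,0],[20,0,0,75,0],[20,0,30,95,0],[20,-10,80,100,0]]

```text
time: 24.82
tool_pos: [0.5656, 0.1158, 0.1606]
tool_rot: [0.004, 0.012, 1.0, 0.0]
contact_force: [0.9, 0.1, -0.7]
gripper_width: 0.33
```

```bash
python3 - <<'E'
from h import *
shot("side","s5",(200,110,360,230),5);print(state()["tool_pos"],state()["time"],state()["gripper_width"])
E
```

```text
[0.56348584 0.12181133 0.16009782] 24.875 0.33000318282359636
```

View pics/s5.png

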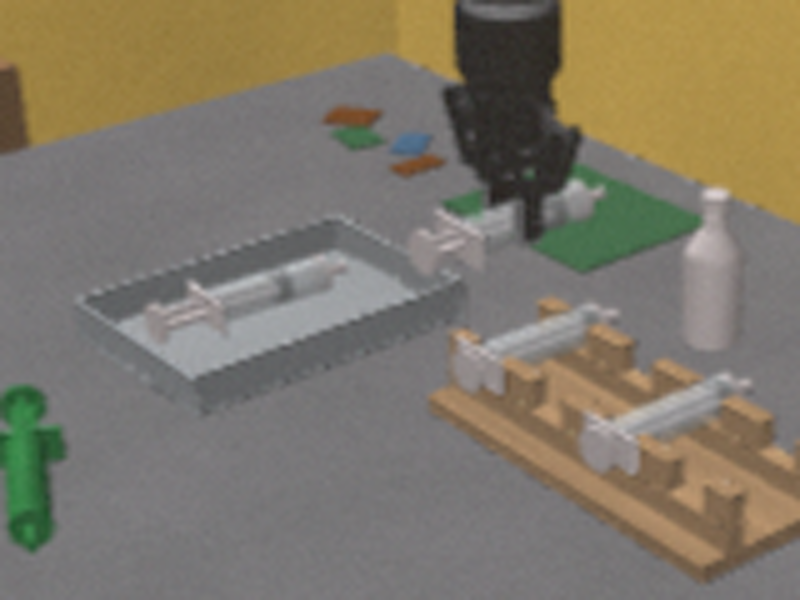

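>>> servo_tool:
  deltas:
    - [[20,-25,55,0,0],[20,-45,110,0,0],[20,-58,160,-10,0],[20,-58,182,-30,0],[20,-58,187,-60,0]]

```text
time: 25.5
tool_pos: [0.5063, 0.3053, 0.0982]
tool_rot: [0.003, 0.01, 1.0, 0.001]
contact_force: [0.0, -0.4, -1.9]
gripper_width: 0.331
```

>>> servo_tool:
  deltas:
    - [[20,0,0,-20,0],[20,0,0,-40,0],[20,0,0,-50,0],[20,0,0,-50,0]]

```text
time: 26.0
tool_pos: [0.5047, 0.3021, 0.045]
tool_rot: [-0.001, 0.011, 1.0, -0.0]
contact_force: [-0.7, 0.1, -1.5]
gripper_width: 0.325
```

>>> servo_tool:
  deltas:
    - [[20,0,1,-8,0],[20,0,1,-13,0],[20,0,1,-16,0],[20,0,1,-16,0]]

```text
time: 26.5
tool_pos: [0.5047, 0.3036, 0.0294]
tool_rot: [-0.0, 0.011, 1.0, -0.0]
contact_force: [-0.2, -0.1, -0.9]
gripper_width: 0.33
```

>>> servo_tool:
  deltas:
    - [[20,0,0,-1,0],[38,0,0,-1,0],[42,0,0,-1,0],[42,0,0,-1,0],[42,0,0,30,0]]

```text
time: 27.12
tool_pos: [0.5027, 0.3026, 0.0572]
tool_rot: [-0.003, 0.011, 1.0, -0.001]
contact_force: [0.2, -0.2, -0.2]
gripper_width: 0.488
```

>>> servo_tool:
  deltas:
    - [[42,0,0,50,0],[42,0,40,100,0],[42,-60,80,140,0],[42,-110,130,150,0],[42,-150,180,150,0]]

```text
time: 27.75
tool_pos: [0.3734, 0.463, 0.2099]
tool_rot: [0.001, 0.012, 1.0, 0.001]
contact_force: [1.2, 0.8, -0.2]
gripper_width: 0.493
```

>>> servo_tool:
  deltas:
    - [[42,-30,50,0,0],[42,-60,100,0,0],[42,-60,100,0,0],[42,-60,100,0,0]]

```text
time: 28.25
tool_pos: [0.3141, 0.5614, 0.2074]
tool_rot: [0.0, 0.011, 1.0, -0.0]
contact_force: [0.3, 0.2, -0.4]
gripper_width: 0.492
```

```bash
python3 - <<'E'
from h import *
shot("side","s6",(200,110,360,230),5);print(state()["tool_pos"],state()["time"],state()["gripper_width"])
shot("top","t6",(115,145,345,265),3.4)
E
```

```text
[0.31462904 0.56096988 0.20747533] 28.3 0.4931175516835017
```

View pics/s6.png

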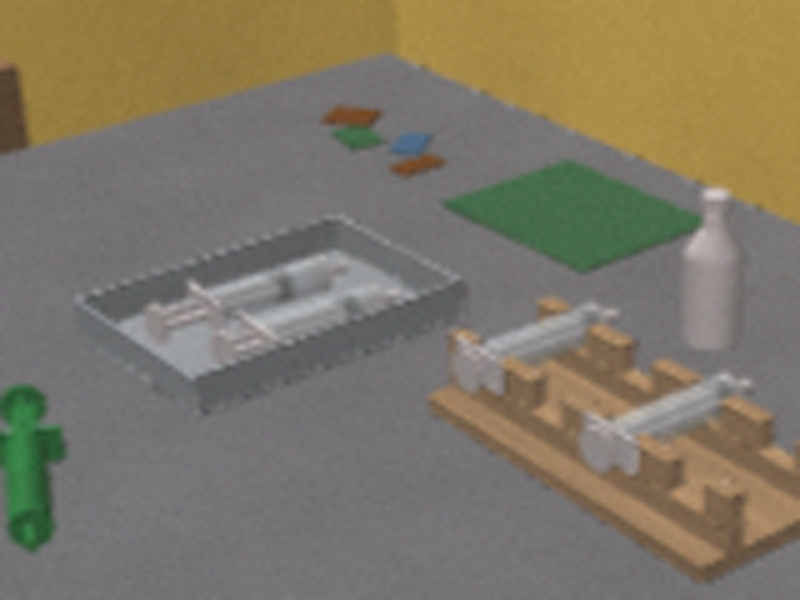

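View pics/t6.png

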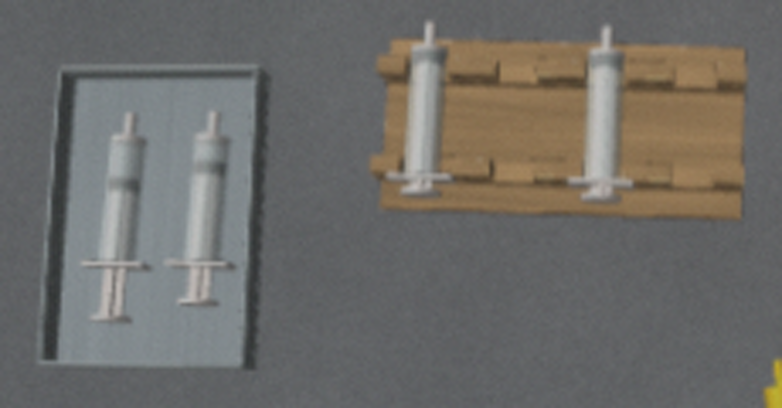

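```bash
python3 - <<'E'
from h import *
a=np.array([115,145]);g=lambda p,z:unproj("top",np.array(p)/3.4+a,z)[0]
for n,f,t,zf,zt in(("slot1",(419,176),(419,190),.064,.067),("slot3",(600,182),(600,197),.064,.067),("tray d",(115,264),(110,319),.035,.038),("tray b",(200,264),(197,302),.035,.038)):
    F,T=g(f,zf),g(t,zt);print(n,F.round(3),"flange-thumb mm",1000*(F[0]-T[0]))
job_done();print(state()["time"])
E
```

```text
slot1 [0.524 0.11  0.064] flange-thumb mm 12.189280898195154
slot3 [ 0.519 -0.039  0.064] flange-thumb mm 12.939337071980695
tray d [0.453 0.375 0.035] flange-thumb mm 46.96705367745413
tray b [0.454 0.3   0.035] flange-thumb mm 32.42523995559898
the job is handed in; nothing more can be done
the job is handed in; nothing more can be done
```

I tested all four syringes and handed the job in at about 28 s. Counted from the left of the rack, the first and third plungers glided home at 3 to 4 N. The second stopped dead about 20 mm before home, and the fourth about 35 mm before home. I lifted those two out and laid them side by side in the reject tray.

- **Final pictures:** the flange-to-thumb distances were about 12 and 13 mm in the rack (home is 12–14 mm) and about 32 and 47 mm in the tray. Those tray readings match where the two plungers stopped. The arm is well clear, and I saw no change in the other objects.
- **Above the 10 N limit:** the readings against the stuck plungers reached about 23 N (second) and 15 N (fourth), before I could stop. Both are under the 50 N failure limit.
- **Off-centre grasp:** the first grip on the second syringe was about 7 mm off. It pressed sideways on the slot with about 20 N, and I corrected it before lifting.

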